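# Lock a lens cell with a flat driver

## Task

Take the flat driver out of its stand, fit its blade into the slot of the spring-loaded lock screw on the lens mount, and turn the screw clockwise until it comes to its stop and its pad is tight against the lens cell. Press only lightly until the blade has dropped into the slot, keep it seated to the bottom while turning, and stop as soon as you feel the stop, because the screw must not be forced; then put the driver back upright in its stand and let go. Leave the small bottle and the weighing dish where they are.

Things in the scene. Friction and masses are not known exactly. Their poses are not given: they have to be found in the camera images.
- driver: Flat driver, blade down in its stand: black square handle 24x24 mm, 66 to 146 mm above the tip; black round flange 30 mm wide, 60 to 66 mm; 10 mm steel shaft; flat steel blade 18 mm wide, 2.6 mm thick. 0.1 to 0.17 kg. Origin at the blade tip, z up to the handle, x along the blade's 18 mm width, y across its thickness; the handle's flats face x and y.
- stand: Grey block 64x64x70 mm, fixed, with one round hole 22 mm across and 64 mm deep in the middle of its top. Origin at the centre of its underside, z up. The driver hangs in the hole with its flange on the top face, blade tip 10 mm above this origin, at any yaw.
- mount: Lens mount, fixed: aluminium block on a steel foot, 78 (x) by 140 (y) mm, top face 30 mm high. A round lens cell (56 mm across, rim 39 mm high) sits on it at y = +30 mm; the lock stands at y = -36 mm. Origin at the centre of the underside, z up.
- lock (a point): Centre of the steel lock screw's top face at rest, 49 mm over the mount's underside; axes as the mount's. Head 24 mm across, one straight slot right across, 5.6 mm wide, 7 mm deep. Sprung: it yields straight down from 2 N on, then 5 N per mm, 3 mm at most. The slot's angle is not reported: at the start it is within 0.55 rad either way of the mount's y axis.
- collar_rim (a point): Centre of the rim of the fixed aluminium guide collar round the screw (26 mm bore, 34 mm outside), 3 mm above the screw's face; axes as the mount's. A blade pressed lightly (5 to 10 N) on the screw and turned rides over it without turning it, and drops into the slot when within about 9 degrees; then it turns the screw, at about 0.06 N m; the screw stays where left.
- pad (a joint): Slide of the clamp pad, a flat steel bar 10 mm wide in a guide between screw and lens cell, 35 mm above the mount's underside; metres, grows toward the cell (+y), 1.25 mm per rad of clockwise turn, starts within 0.0007 of 0. Too coarse to rely on: the slot's angle and the stop are to be felt. The hard stop, with the pad tight, comes when the slot is 1.2 to 2.0 rad clockwise of the mount's y axis.
- amber_dropper: Small amber dropper bottle with a black cap, 37 mm across, 103 mm tall, standing loose; a bystander. Origin at the centre of its underside.
- weighing_dish: White square weighing dish, 78x78x18 mm, loose; a bystander. Origin at the centre of its underside.
Mind the look-alikes: they are no part of the job. What is shaped like the mount but blue is not meant.

How it is judged (in metres and radians):
On the way, in this order (a step that is already met when the one before it is completed fails the run):
1. the driver is lifted out of its stand (z of driver in the frame of stand above 0.075 m), for 0.1 s.
2. the screw is at its stop, the pad tight, with the driver's blade seated in the slot (value of joint pad above 0.0019 m and horizontal distance between driver and lock below 0.006 m and z of driver in the frame of lock below -0.006 m), for 0.1 s.
At the end, for the whole second after the job is handed in: The clamp pad is within 0.1 mm of its end of travel against the lens cell (the screw within 0.08 rad of its stop); the driver stands upright (within 0.08 rad) in its stand, centred within 6 mm, flange on the stand's top within 4 mm, at rest and released (value of joint pad above 0.0019 m and horizontal distance between driver and stand below 0.006 m and z of driver in the frame of stand between 0.006 and 0.014 m and angle between driver's own z axis and vertical below 0.08 rad and linear speed of driver below 0.02 m/s); the robot touches nothing.
It fails at once if the driver presses or twists on the lock or the mount with more than 32 N of contact force (contact force between driver and mount above 32 N).
It fails at once if the driver presses on the screw with more than 16 N while its blade is not in the slot (tip less than 5 mm below the screw's resting top face) and the screw is not yet at its stop (contact force between driver and mount above 16 N and value of joint pad below 0.0019 m and z of driver in the frame of lock above -0.005 m).
It fails at once if the robot itself pushes on the lens mount (contact force between any of the arm, the fingers and mount above 2 N).
It fails at once if the dropper bottle is moved more than 25 mm (distance of amber_dropper from where it was at the start of the episode above 0.025 m).
It fails at once if the weighing dish is moved more than 25 mm (distance of weighing_dish from where it was at the start of the episode above 0.025 m).
It also fails if it takes over 72 s, if anything falls off the work surface, if the arm or the gripper's body presses on something with over 40 N, if the wrist force passes 120 N, or if a joint passes its speed limit or range.

## Robot

A 6-joint arm with a two-finger parallel gripper is mounted at the origin on a cart in front of the work surface, level with it; the furniture and walls round the work are solid. World frame = base frame: x ahead of the robot, y to its left, z up, the work surface at z = 0. Lengths are in m, angles in degrees, forces in N, time in s.
With the tool pointing down it reaches from about 0.4 to 0.825 m from the base axis. Payload 7 kg.
Tool frame: the origin (TCP) lies midway between the tips of the shut fingers; the grasp point (between the pads) lies 19 mm behind it; z points along the fingers, y is the line along which they close (so a half turn about z gives the same grasp; the last joint's range is limited). The gripper opens to 88 mm and grips with 3 to 60 N. Pads are 19 mm wide; open, the fingers measure 130 mm over their backs; the gripper's body (78 mm by 193 mm) begins 47 mm behind the grasp point.
Start: joints at [-58.608, 20.546, 0.682, 0, -70.136, -16.507], TCP at [0.173, -0.652, 0.227] pointing down, gripper open.
Joint ranges: [-176.03, 176.03], [-82.01, 121.73], [-58.28, 71.71], [-173.87, 95.51], [-174.79, -0.11], [-173.66, 173.66]. Speed limits (degrees/s): [136.94, 136.94, 172.46, 180, 180, 180].

## Interface

Orientations are given as [roll, pitch, yaw] about the fixed x, y, z axes, in that order (R = Rz(yaw) Ry(pitch) Rx(roll)).
In Python, from plant import ctrl gives the robot as it stands.
- The arm moves only by the tool arm_command, never from a script. Its argument "steps" is a list of rows, each an object with "translation": the shift along the tool's x, y, z in mm, a list of three; "rotation": the turn, a rotation vector about the tool's x, y, z in units of 5 degrees (1.0 is 5 degrees), a list of three; "claw": the finger opening in mm, from 0 to 87.6. In form: [{"translation": [x, y, z], "rotation": [rx, ry, rz], "claw": claw}, ...]. A call has 1 to 5 rows; each row is the pose to reach, as a shift and turn from the pose commanded when the call began, along the tool's axes at that moment; what a row does not reach only later rows make up. A row lasts 1/10 s, in which the tool goes at most 50 mm and 8.59 degrees, less where a joint would pass 70% of its speed; a pose out of reach is approached as far as the arm can. A call with a gripper value outside its range is refused whole. The fingers move at their own pace and stop on an object; the grip force is fixed at half the most. Time passes only in rows, so rows that repeat a pose let the fingers close. It gives the time, the measured TCP pose, the force, the opening and the grip force at its end, in the units of the state.
- ctrl.get_obs(): the state, without advancing time (a new reading comes with each control period).
- ctrl.snapshot(name): name is "scene" or "top" or "wrist"; returns (picture, depth): 400x640x3 uint8, red, green, blue; 400x640 float32, m along the optical axis (not along the pixel's ray), 0 where there is no reading.
- ctrl.calibration(name): a dict with "vertical_fov" (degrees; the focal length in pixels is half the picture's height over the tangent of half this angle, whatever the lens; pixels are square), "cx", "cy" (the principal point, pixels), "k1" (the pictures are not rectified: a ray, as slopes to the right and down, at radius r is drawn at 1 + k1 r^2 times it, then the intrinsics apply), "rvec" (rotation vector, rad) and "tvec" (3), from world to camera coordinates, as OpenCV has them; the wrist camera has in their place "hand_eye" (4x4, takes a point from camera to tool coordinates, whose origin is the TCP and whose axes are the flange's). Camera axes: x right, y down, z forward; pixel columns grow to the right and rows downward; lengths in m; the calibration is good to about 2 mm. A picture is of the moment at which its call begins: read the wrist's pose just before it. calibration takes no time and is no camera call.
- ctrl.close_job(): hands the job in; it is judged then, once.
The state is a dict: "clock": time; "joint_pos": joint angles; "qvel": joint speeds; "tau": joint torques, N m; "tool_pos": TCP position; "orientation": TCP orientation; "force": force on the tool from outside, world axes, zero at the start; "moment": the same for the moment, N m; "opening": finger opening in m; "gripper_force": force on a finger pad.
Only numpy, scipy, OpenCV 4.12 (cv2) and the standard library are available. Lean on these libraries where they do the work, as an engineer would, in place of code of your own. Each camera call takes 0.05 s, during which the arm holds its last target. There are 200 camera calls.

## Working session

There is one attempt and no reset: what is moved stays moved. The work goes in short steps, Python scripts to look and compute and a tool call to move; the robot and the scene stay as the last step left them, time stands still between calls to the robot, and variables do not carry over. Pictures are saved under pics/ and viewed, at most 10 in all, crops included, and the job is handed in when it is done.

Besides the shell and the picture viewer there is one more tool, called after ">>>" as name(argument=value, ...) on one line, values as JSON. arm_command: Moves the arm, as the interface text tells. Its arguments: {"type":"object","properties":{"steps":{"type":"array"}},"required":["steps"]}

```bash
mkdir -p pics; ls
cat > h.py <<'E'
import numpy as np, cv2
from scipy.spatial.transform import Rotation as R
from plant import ctrl
def K(c):
    f=200/np.tan(np.radians(c["vertical_fov"])/2); return f,c["cx"],c["cy"],c["k1"]
def pose():
    o=ctrl.get_obs(); T=np.eye(4); T[:3,:3]=R.from_euler('xyz',o["orientation"],degrees=True).as_matrix(); T[:3,3]=o["tool_pos"]; return T
def cam2world(name,T=None):
    c=ctrl.calibration(name)
    if name=="wrist": return T@np.array(c["hand_eye"])
    M=np.eye(4); r=R.from_rotvec(np.ravel(c["rvec"])).as_matrix(); M[:3,:3]=r.T; M[:3,3]=-r.T@np.ravel(c["tvec"]); return M
def ray(name,uv):
    f,cx,cy,k=K(ctrl.calibration(name)); d=(np.atleast_2d(uv).astype(float)-[cx,cy])/f; s=d.copy()
    for _ in range(30): s=d/(1+k*(s**2).sum(1,keepdims=True))
    return np.c_[s,np.ones(len(s))]
def atz(name,uv,z,T=None):
    M=cam2world(name,T); d=ray(name,uv)@M[:3,:3].T; o=M[:3,3]; z=np.broadcast_to(z,len(d)); return o+d*((z-o[2])/d[:,2])[:,None]
def project(name,P,T=None):
    M=np.linalg.inv(cam2world(name,T)); p=np.atleast_2d(P)@M[:3,:3].T+M[:3,3]; s=p[:,:2]/p[:,2:]
    f,cx,cy,k=K(ctrl.calibration(name)); return s*(1+k*(s**2).sum(1,keepdims=True))*f+[cx,cy]
def cloud(name,dep,T=None):
    v,u=np.mgrid[0:400,0:640]; r=ray(name,np.c_[u.ravel(),v.ravel()])*dep.reshape(-1,1); M=cam2world(name,T)
    return (r@M[:3,:3].T+M[:3,3]).reshape(400,640,3)
E
python3 - <<'E'
from h import *
print(ctrl.get_obs())
for n in("top","scene"):
    p,d=ctrl.snapshot(n); np.savez(f"pics/{n}.npz",p=p,d=d); cv2.imwrite(f"pics/{n}.png",p[...,::-1]); print(ctrl.calibration(n))
    
print(ctrl.calibration("wrist"))
E
```

```text
pics
{'clock': 0.0, 'joint_pos': array([-5.86056620e+01,  2.05924202e+01,  6.32440698e-01, -2.02354785e-02,
       -7.01373061e+01, -1.65068753e+01]), 'qvel': array([ 0.08084319, -0.0247719 , -0.00488459,  0.03267836, -0.06309554,
        0.08220025]), 'tau': array([ 1.04900992e-03, -5.82720709e+01,  2.93060321e+01,  6.99753106e+00,
        6.84678686e-03, -1.65378224e-04]), 'tool_pos': array([ 0.17325854, -0.65185606,  0.2256011 ]), 'orientation': array([ 1.79901319e+02, -9.40602924e-03, -1.65119421e+02]), 'force': array([ 0.17505854, -0.50612989, -0.18810866]), 'moment': array([-0.03033462,  0.03463999, -0.01913533]), 'gripper_force': 0.0, 'opening': 0.08762632147263696}
{'vertical_fov': 57.82497853059696, 'cx': 324.41810012096346, 'cy': 197.82134698610412, 'k1': -0.060743583518763154, 'rvec': array([ 2.12319258, -2.16579672,  0.20786259]), 'tvec': array([0.15826627, 0.49910373, 0.93367581])}
{'vertical_fov': 50.56979942330998, 'cx': 323.3794098205053, 'cy': 199.28247193676, 'k1': -0.036107815196814996, 'rvec': array([ 1.20010309, -1.9990295 ,  1.15699469]), 'tvec': array([0.38066559, 0.20856306, 0.99297498])}
{'vertical_fov': 67.26803635814393, 'cx': 318.67195120802677, 'cy': 202.6598675544363, 'k1': -0.006064563521470319, 'hand_eye': array([[-5.47713952e-04, -9.66881480e-01, -2.55225202e-01,
         6.84406810e-02],
       [ 9.99999849e-01, -5.41122289e-04, -9.60436097e-05,
        -5.32957857e-04],
       [-4.52452579e-05, -2.55225216e-01,  9.66881630e-01,
        -1.58381042e-01],
       [ 0.00000000e+00,  0.00000000e+00,  0.00000000e+00,
         1.00000000e+00]])}
```

View pics/top.png

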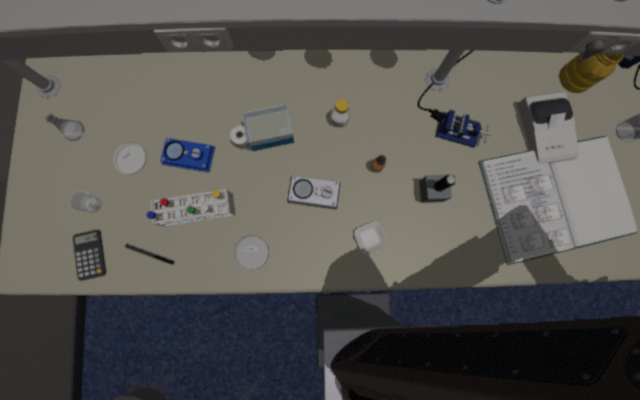

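View pics/scene.png

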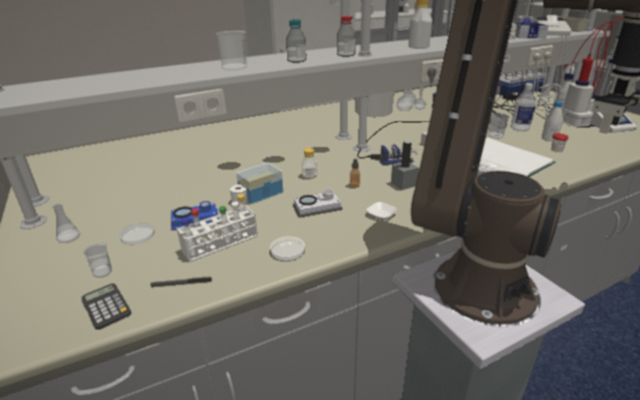

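The top view shows the grey mount at about (315,191), with the lens cell at (303,189) and the lock at (327,192). The stand is at (436,188) with the driver handle top near (449,181). The bottle is at (379,163), the dish at (370,237), and the blue look-alike at (188,154).

Run:
```python
from h import *
z=np.load("pics/top.npz"); p,d=z["p"],z["d"]; C=cloud("top",d)
for n,uv in dict(cell=(303,189),lock=(327,192),handle=(449,181),stand=(428,190),bottle=(380,160),dish=(370,237),table=(300,260),rail=(300,45),shelf=(300,20),post=(440,80),bluedev=(461,125),ycap=(341,105)).items():
    print(n,C[uv[1],uv[0]].round(3))
def reg(u0,u1,v0,v1,zl,zh):
    c=C[v0:v1,u0:u1].reshape(-1,3); return c[(c[:,2]>zl)&(c[:,2]<zh)]
for n,a in dict(stand=(412,462,165,210,.063,.075),handle=(412,465,165,210,.12,.18),mount=(280,345,170,212,.022,.034),bottle=(365,392,145,175,.02,.12),dish=(350,390,217,256,.008,.03)).items():
    c=reg(*a)
    if len(c): r=cv2.minAreaRect((c[:,:2]*1000).astype(np.float32)); print(n,len(c),r,c.mean(0).round(4),np.median(c[:,2]))
b=p[160:260,270:470,::-1]; cv2.imwrite("pics/topc.png",cv2.resize(b,None,fx=4,fy=4,interpolation=cv2.INTER_CUBIC))
```

```text
cell [0.529 0.206 0.032]
lock [0.516 0.141 0.049]
handle [ 0.517 -0.15   0.16 ]
stand [ 0.513 -0.125  0.072]
bottle [0.59  0.003 0.093]
dish [0.397 0.024 0.   ]
table [ 0.338  0.218 -0.001]
rail [0.821 0.202 0.252]
shelf [0.8   0.197 0.37 ]
post [ 0.849 -0.199  0.032]
bluedev [ 0.701 -0.239  0.053]
ycap [0.74  0.101 0.103]
stand 407 ((523.8033447265625, -153.77635192871094), (65.16983032226562, 66.2000503540039), 1.4993374347686768) [ 0.5191 -0.1471  0.0704] 0.07048698625024952
handle 149 ((523.28076171875, -152.9803924560547), (23.504993438720703, 24.10342025756836), 81.02305603027344) [ 0.5211 -0.1498  0.1492] 0.1547120482687051
mount 890 ((525.8733520507812, 176.96099853515625), (131.89437866210938, 70.55152130126953), 80.92300415039062) [0.524  0.1784 0.0305] 0.030700576641312205
bottle 198 ((593.6978759765625, 0.2767353057861328), (36.28460693359375, 28.38604164123535), 44.34341049194336) [0.5907 0.0019 0.0655] 0.06134884532425822
dish 349 ((395.1270751953125, 24.43375015258789), (78.20569610595703, 78.61109161376953), 21.02471923828125) [0.3953 0.0224 0.0147] 0.014947334819505165
```

View pics/topc.png

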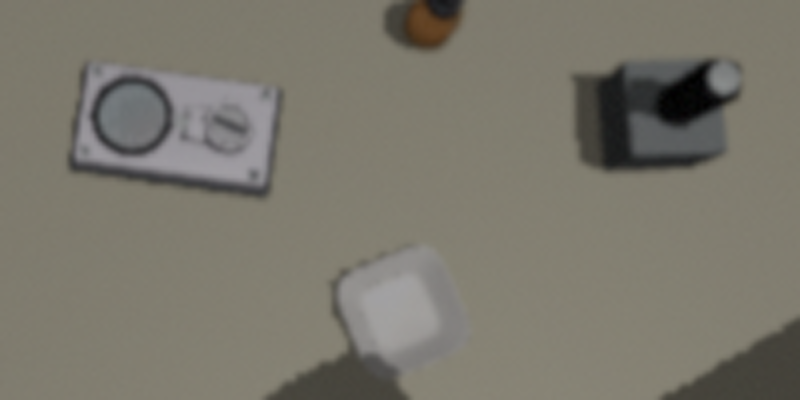

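```bash
cat >> h.py <<'E'
def go(x,y,z,yaw):
    T=pose(); G=R.from_euler('xyz',[180,0,yaw],degrees=True); t=T[:3,:3].T@(np.array([x,y,z])-T[:3,3])*1000
    r=(R.from_matrix(T[:3,:3]).inv()*G).as_rotvec(degrees=True)/5
    print("move",t.round(1),"rot",r.round(2),"rows",max(np.linalg.norm(t)/50,np.linalg.norm(r)*5/8.59).round(1))
E
python3 - <<'E'
from h import *
go(.523,-.153,.225,-9)
E
```

```text
move [-466.1  392.4    1.2] rot [ 1.000e-02  2.000e-02 -3.122e+01] rows 18.2
```

>>> arm_command(steps=[{"translation": [-23, 20, 0], "rotation": [0, 0, -1.56], "claw": 87}, {"translation": [-47, 39, 0], "rotation": [0, 0, -3.12], "claw": 87}, {"translation": [-70, 59, 0], "rotation": [0, 0, -4.68], "claw": 87}, {"translation": [-93, 78, 0], "rotation": [0, 0, -6.24], "claw": 87}, {"translation": [-116.5, 98, 0], "rotation": [0, 0, -7.8], "claw": 87}])

```text
clock: 0.6
tool_pos: [0.2612, -0.5265, 0.2261]
orientation: [180.0, 0.0, -125.8]
force: [0.7, -0.6, 0.2]
opening: 0.0869
gripper_force: 0.0
```

>>> arm_command(steps=[{"translation": [-30, 1, 0], "rotation": [0, 0, -1.56], "claw": 87}, {"translation": [-61, 1, 0], "rotation": [0, 0, -3.12], "claw": 87}, {"translation": [-91, 2, 0], "rotation": [0, 0, -4.68], "claw": 87}, {"translation": [-122, 2, 0], "rotation": [0, 0, -6.24], "claw": 87}, {"translation": [-152, 3, 0], "rotation": [0, 0, -7.8], "claw": 87}])

```text
clock: 1.1
tool_pos: [0.3484, -0.4019, 0.2263]
orientation: [180.0, 0.0, -86.8]
force: [-0.3, -0.8, 0.8]
opening: 0.0868
gripper_force: 0.0
```

>>> arm_command(steps=[{"translation": [-24, -19, 0], "rotation": [0, 0, -1.56], "claw": 87}, {"translation": [-48, -37, 0], "rotation": [0, 0, -3.12], "claw": 87}, {"translation": [-72, -56, 0], "rotation": [0, 0, -4.68], "claw": 87}, {"translation": [-96, -75, 0], "rotation": [0, 0, -6.24], "claw": 87}, {"translation": [-120, -93.4, 0], "rotation": [0, 0, -7.8], "claw": 87}])

```text
clock: 1.6
tool_pos: [0.4356, -0.2774, 0.2264]
orientation: [180.0, 0.0, -47.8]
force: [-0.4, -0.0, 0.2]
opening: 0.0868
gripper_force: 0.0
```

>>> arm_command(steps=[{"translation": [-7, -30, 0], "rotation": [0, 0, -1.56], "claw": 87}, {"translation": [-14, -59, 0], "rotation": [0, 0, -3.12], "claw": 87}, {"translation": [-21, -89, 0], "rotation": [0, 0, -4.68], "claw": 87}, {"translation": [-28, -118, 0], "rotation": [0, 0, -6.24], "claw": 87}, {"translation": [-34.5, -148, 0], "rotation": [0, 0, -7.8], "claw": 87}])

```text
clock: 2.1
tool_pos: [0.5226, -0.1529, 0.2264]
orientation: [-180.0, 0.0, -8.8]
force: [0.4, -0.4, 0.0]
opening: 0.0869
gripper_force: 0.0
```

Run:
```python
from h import *
print(ctrl.get_obs()["qvel"].round(1)); T=pose(); o=ctrl.get_obs(); print(o["tool_pos"],o["orientation"],o["joint_pos"].round(1))
p,d=ctrl.snapshot("wrist"); np.savez("pics/w1.npz",p=p,d=d,T=T); C=cloud("wrist",d,T)
for zl,zh in((.15,.165),(.064,.075)):
    c=C.reshape(-1,3); c=c[(c[:,2]>zl)&(c[:,2]<zh)&(abs(c[:,0]-.523)<.05)&(abs(c[:,1]+.153)<.05)]
    if len(c): print(len(c),cv2.minAreaRect((c[:,:2]*1000).astype(np.float32)),np.median(c[:,2]))
cv2.imwrite("pics/w1.png",p[...,::-1]); go(.513,.145,.17,-9)
```

```text
[27.   9.5 11.1  0.2 -1.7 50.5]
[ 0.52260908 -0.15290842  0.22635702] [-1.79995240e+02  2.62737226e-02 -8.79335530e+00] [  4.3   8.3 -15.9  -0.  -65.9  76.9]
833 ((521.9486083984375, -153.89517211914062), (23.43105125427246, 24.386381149291992), 81.6649169921875) 0.15817559964924988
2416 ((521.8385009765625, -154.05010986328125), (64.31957244873047, 64.09449768066406), 1.079701542854309) 0.07020376426647532
move [ -54.4 -290.7   56.3] rot [-0.01 -0.01  0.15] rows 6.0
```

View pics/w1.png

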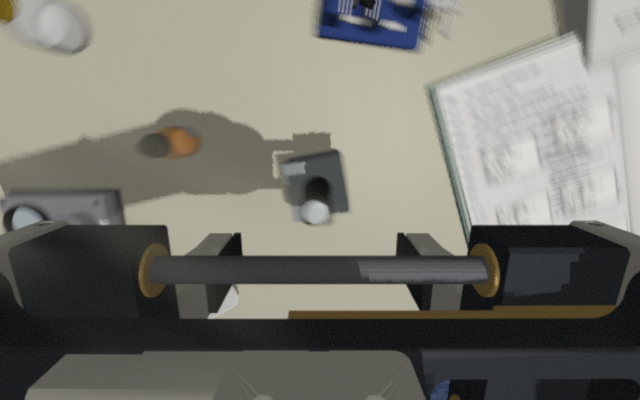

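The wrist view shows the driver in its stand, with the handle top at (315,212) and the stand at (315,182). Depth puts the driver at (0.522,-0.154) and its flats at yaw -8.3°. Next I'll look at the mount from above.

>>> arm_command(steps=[{"translation": [-8, -45, 0], "rotation": [0, 0, 0], "claw": 87}, {"translation": [-17, -92, 2], "rotation": [0, 0, 0], "claw": 87}, {"translation": [-26, -138, 10], "rotation": [0, 0, 0], "claw": 87}, {"translation": [-35, -185, 20], "rotation": [0, 0, 0], "claw": 87}, {"translation": [-43, -230, 35], "rotation": [0, 0, 0], "claw": 87}])

```text
clock: 2.65
tool_pos: [0.5162, 0.0818, 0.1918]
orientation: [-179.9, -0.1, -9.1]
force: [1.3, -0.4, 0.7]
opening: 0.087
gripper_force: 0.0
```

>>> arm_command(steps=[{"translation": [-9, -45, 15], "rotation": [0, 0, 0], "claw": 87}, {"translation": [-11, -58, 21], "rotation": [0, 0, 0], "claw": 87}, {"translation": [-11, -58, 21], "rotation": [0, 0, 0], "claw": 87}, {"translation": [-11, -58, 21], "rotation": [0, 0, 0], "claw": 87}, {"translation": [-11, -58, 21], "rotation": [0, 0, 0], "claw": 87}])

```text
clock: 3.15
tool_pos: [0.5148, 0.1379, 0.1709]
orientation: [-180.0, -0.0, -9.2]
force: [0.5, -1.0, 0.3]
opening: 0.087
gripper_force: 0.0
```

Run:
```python
from h import *
T=pose(); o=ctrl.get_obs(); print(o["tool_pos"],o["orientation"],o["qvel"].round(1))
p,d=ctrl.snapshot("wrist"); np.savez("pics/w2.npz",p=p,d=d,T=T); C=cloud("wrist",d,T)
u,v=project("wrist",[[.516,.141,.05]],T)[0].astype(int); print(u,v, C[v-3:v+4,u-3:u+4,2].round(3))
u0=max(0,u-66);v0=max(0,v-50); print(u0,v0)
cv2.imwrite("pics/w2c.png",cv2.resize(p[v0:v0+100,u0:u0+133,::-1],None,fx=6,fy=6,interpolation=cv2.INTER_CUBIC))
```

```text
[0.51480997 0.13793496 0.17090997] [-1.79993131e+02 -1.49806003e-02 -9.16879791e+00] [-0.4 -0.2 -0.   0.   0.1  0. ]
314 196 [[0.043 0.042 0.041 0.041 0.041 0.043 0.042]
 [0.041 0.042 0.041 0.042 0.043 0.043 0.043]
 [0.042 0.044 0.043 0.042 0.042 0.042 0.042]
 [0.046 0.045 0.044 0.044 0.043 0.043 0.042]
 [0.049 0.047 0.047 0.046 0.045 0.043 0.043]
 [0.049 0.05  0.05  0.05  0.049 0.048 0.047]
 [0.05  0.05  0.05  0.05  0.049 0.05  0.049]]
248 146
```

View pics/w2c.png

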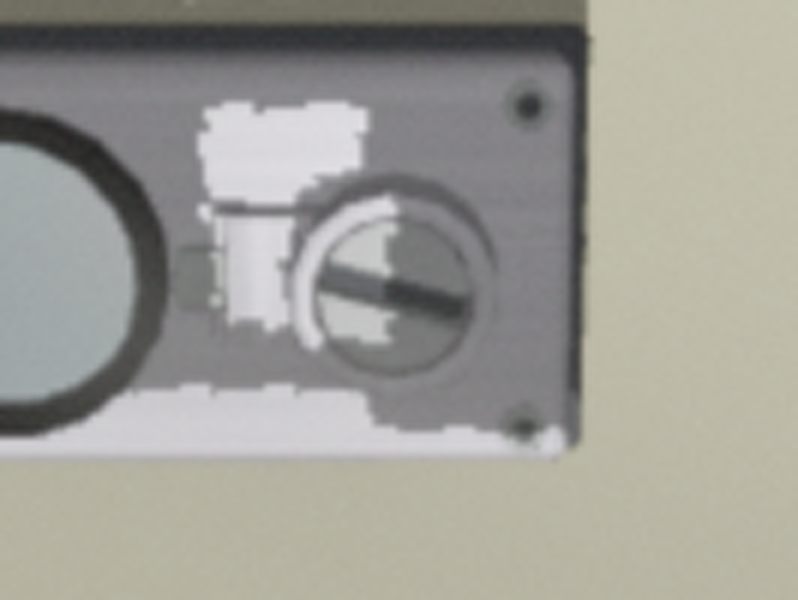

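The enlarged crop shows the screw head centred near crop (395,297). Its slot runs from crop (322,276) to (466,307), and the lens cell is on the left.

Run:
```python
from h import *
z=np.load("pics/w2.npz"); d,T=z["d"],z["T"]; C=cloud("wrist",d,T)
f=lambda q,zz: atz("wrist",np.array(q)/6+[248,146]-.4,zz,T)
print("lock",f([[395,297],[317,296],[474,296],[395,215],[395,378]],.049).round(4))
s=f([[322,276],[466,307]],.049); e=s[1]-s[0]; print("slot",s.round(4),np.degrees(np.arctan2(e[1],e[0]))%180)
c=C.reshape(-1,3); m=c[(c[:,2]>.027)&(c[:,2]<.033)&(abs(c[:,0]-.52)<.1)&(abs(c[:,1]-.17)<.12)]; print(cv2.minAreaRect((m[:,:2]*1000).astype(np.float32)),np.median(m[:,2]))
m=c[(c[:,2]>.046)&(c[:,2]<.056)&(np.hypot(c[:,0]-.516,c[:,1]-.141)<.03)]; print(cv2.minEnclosingCircle((m[:,:2]*1000).astype(np.float32)),np.median(m[:,2]))
b=f([[0,458],[555,455]],.03); e=b[0]-b[1]; print("edge",np.degrees(np.arctan2(e[1],e[0])))
go(.522,-.154,.225,-8.3)
```

```text
lock [[0.5177 0.1421 0.049 ]
 [0.5199 0.1544 0.049 ]
 [0.5159 0.1296 0.049 ]
 [0.5308 0.1399 0.049 ]
 [0.5045 0.1443 0.049 ]]
slot [[0.523  0.153  0.049 ]
 [0.5143 0.1312 0.049 ]] 68.32310500706707
((523.9572143554688, 177.99102783203125), (132.03485107421875, 69.6017837524414), 80.7714614868164) 0.030363887914511
((518.263916015625, 142.2799072265625), 17.013813018798828) 0.050313483287814514
edge 81.12929792916644
move [ 53.6 286.9 -54. ] rot [-0.   -0.01 -0.18] rows 5.9
```

>>> arm_command(steps=[{"translation": [8, 40, -20], "rotation": [0, 0, 0], "claw": 87}, {"translation": [16, 86, -40], "rotation": [0, 0, 0], "claw": 87}, {"translation": [24, 128, -54], "rotation": [0, 0, 0], "claw": 87}, {"translation": [33, 175, -54], "rotation": [0, 0, -0.1], "claw": 87}, {"translation": [41, 222, -54], "rotation": [0, 0, -0.18], "claw": 87}])

```text
clock: 3.7
tool_pos: [0.5199, -0.0895, 0.226]
orientation: [-180.0, -0.2, -8.3]
force: [1.2, -0.3, -0.5]
opening: 0.087
gripper_force: 0.0
```

>>> arm_command(steps=[{"translation": [8, 45, 0], "rotation": [0, 0, 0], "claw": 87}, {"translation": [12.5, 65, 0], "rotation": [0, 0, 0], "claw": 87}, {"translation": [12.5, 65, 0], "rotation": [0, 0, 0], "claw": 87}, {"translation": [12.5, 65, 0], "rotation": [0, 0, 0], "claw": 87}, {"translation": [12.5, 65, 0], "rotation": [0, 0, 0], "claw": 87}])

```text
clock: 4.2
tool_pos: [0.5228, -0.153, 0.2248]
orientation: [-180.0, -0.0, -8.2]
force: [-0.8, 0.9, -0.4]
opening: 0.0869
gripper_force: 0.0
```

Run:
```python
from h import *
T=pose(); o=ctrl.get_obs(); print(o["tool_pos"],o["orientation"],o["qvel"].round(1))
p,d=ctrl.snapshot("wrist"); C=cloud("wrist",d,T); np.savez("pics/w3.npz",p=p,d=d,T=T)
for zl,zh in((.15,.165),(.064,.075)):
    c=C.reshape(-1,3); c=c[(c[:,2]>zl)&(c[:,2]<zh)&(abs(c[:,0]-.523)<.05)&(abs(c[:,1]+.153)<.05)]
    if len(c): print(len(c),cv2.minAreaRect((c[:,:2]*1000).astype(np.float32)),np.median(c[:,2]))
```

```text
[ 0.52283347 -0.15302247  0.22483533] [-1.79989059e+02 -2.43070999e-02 -8.24722884e+00] [ 1.   0.1  0.   0.1 -0.1  0.1]
847 ((522.1906127929688, -153.96119689941406), (23.400527954101562, 24.076040267944336), 82.46778869628906) 0.158257345135577
2437 ((521.9010620117188, -154.01260375976562), (64.3142318725586, 64.14695739746094), 1.0619556903839111) 0.07022245314930431
```

>>> arm_command(steps=[{"translation": [-0.7, 1.1, 35], "rotation": [0, 0, 0], "claw": 87}, {"translation": [-0.7, 1.1, 75], "rotation": [0, 0, 0], "claw": 87}, {"translation": [-0.7, 1.1, 105], "rotation": [0, 0, 0], "claw": 87}, {"translation": [-0.7, 1.1, 126], "rotation": [0, 0, 0], "claw": 87}, {"translation": [-0.7, 1.1, 126], "rotation": [0, 0, 0], "claw": 60}])

```text
clock: 4.75
tool_pos: [0.5202, -0.153, 0.0959]
orientation: [180.0, 0.3, -8.2]
force: [0.1, 0.4, 0.5]
opening: 0.0834
gripper_force: 0.0
```

>>> arm_command(steps=[{"translation": [0, 0, 0], "rotation": [0, 0, 0], "claw": 10}, {"translation": [0, 0, 0], "rotation": [0, 0, 0], "claw": 10}, {"translation": [0, 0, 0], "rotation": [0, 0, 0], "claw": 10}, {"translation": [0, 0, 0], "rotation": [0, 0, 0], "claw": 10}, {"translation": [0, 0, 0], "rotation": [0, 0, 0], "claw": 10}])

```text
clock: 5.25
tool_pos: [0.5225, -0.154, 0.0992]
orientation: [-180.0, -0.1, -8.2]
force: [0.2, -0.2, -0.0]
opening: 0.0445
gripper_force: 0.0
```

>>> arm_command(steps=[{"translation": [0, 0, 0], "rotation": [0, 0, 0], "claw": 10}, {"translation": [0, 0, 0], "rotation": [0, 0, 0], "claw": 10}, {"translation": [0, 0, 0], "rotation": [0, 0, 0], "claw": 10}])

```text
clock: 5.55
tool_pos: [0.5222, -0.154, 0.0986]
orientation: [180.0, -0.0, -8.2]
force: [0.2, -0.2, 1.6]
opening: 0.0239
gripper_force: 29.7
```

>>> arm_command(steps=[{"translation": [0, 0, 0], "rotation": [0, 0, 0], "claw": 10}, {"translation": [0, 0, 0], "rotation": [0, 0, 0], "claw": 10}, {"translation": [0, 0, -10], "rotation": [0, 0, 0], "claw": 10}, {"translation": [0, 0, -25], "rotation": [0, 0, 0], "claw": 10}, {"translation": [0, 0, -45], "rotation": [0, 0, 0], "claw": 10}])

```text
clock: 6.05
tool_pos: [0.5216, -0.1539, 0.1438]
orientation: [180.0, 0.1, -8.2]
force: [0.5, -0.3, -0.8]
opening: 0.0237
gripper_force: 29.7
```

>>> arm_command(steps=[{"translation": [0, 0, -25], "rotation": [0, 0, 0], "claw": 10}, {"translation": [0, 0, -50], "rotation": [0, 0, 0], "claw": 10}, {"translation": [0, 0, -66], "rotation": [0, 0, 0], "claw": 10}, {"translation": [0, 0, -66], "rotation": [0, 0, 0], "claw": 10}, {"translation": [0, 0, -66], "rotation": [0, 0, 0], "claw": 10}])

```text
clock: 6.55
tool_pos: [0.522, -0.1538, 0.2096]
orientation: [-180.0, -0.0, -8.2]
force: [0.2, -0.2, -1.2]
opening: 0.024
gripper_force: 29.7
```

Run:
```python
from h import *
T=pose(); o=ctrl.get_obs(); print(o["tool_pos"],o["orientation"],o["qvel"].round(1),o["force"],o["moment"])
p,d=ctrl.snapshot("wrist"); np.savez("pics/w4.npz",p=p,d=d,T=T)
t=T[:3,3]+[0,0,-.089]; u,v=project("wrist",[t],T)[0]; print(u,v); u,v=int(u),int(v)
u0,v0=u-66,v-70; print(u0,v0)
a=cv2.resize(p[v0:v0+100,u0:u0+133,::-1],None,fx=6,fy=6,interpolation=cv2.INTER_CUBIC)
p,d=ctrl.snapshot("scene"); u,v=project("scene",[t],T)[0].astype(int); print(u,v); b=cv2.resize(p[v-50:v+50,u-66:u+67,::-1],None,fx=6,fy=6,interpolation=cv2.INTER_CUBIC)
cv2.imwrite("pics/w4.png",a); cv2.imwrite("pics/s4.png",b)
```

```text
[ 0.52195844 -0.15381518  0.20964221] [-1.79971561e+02 -1.94542138e-02 -8.22378829e+00] [ 0.1  1.1 -1.3 -0.3  0.3 -0.1] [ 0.21784341 -0.20130356 -1.1978746 ] [-0.0461641   0.19081161  0.03141934]
318.219171173798 206.52760547611825
252 136
405 151
```

View pics/w4.png

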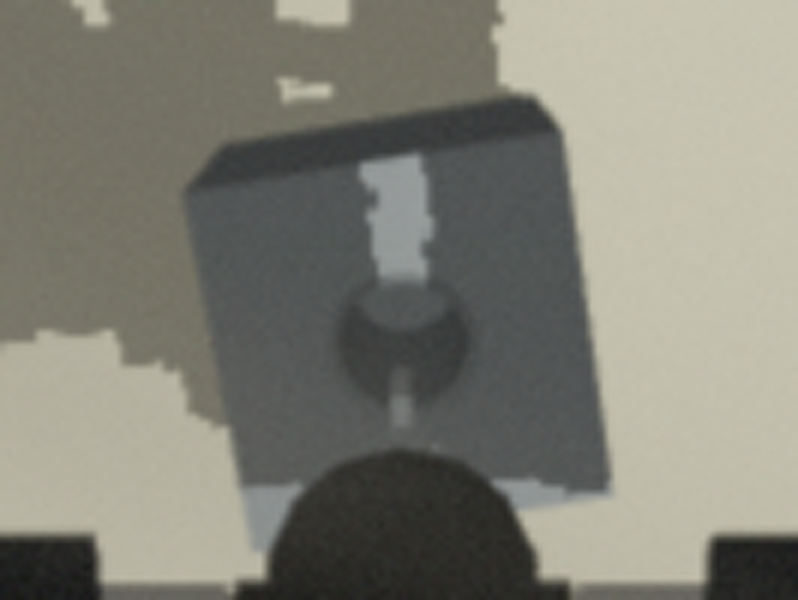

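The blade is seen edge-on, as a thin strip at crop (401,400), so its 18 mm width lies along tool x. The tool yaw must therefore be about 68°. I'll carry it to a hover over the lock.

>>> arm_command(steps=[{"translation": [-3, -19, 0], "rotation": [0, 0, -1.02], "claw": 10}, {"translation": [-6, -39, 0], "rotation": [0, 0, -2.04], "claw": 10}, {"translation": [-9, -58, 0], "rotation": [0, 0, -3.06], "claw": 10}, {"translation": [-12, -78, 0], "rotation": [0, 0, -4.08], "claw": 10}, {"translation": [-15.4, -97.5, 0], "rotation": [0, 0, -5.1], "claw": 10}])

```text
clock: 7.15
tool_pos: [0.5203, -0.0546, 0.2084]
orientation: [-180.0, 0.1, 17.5]
force: [-0.6, -0.7, -1.1]
opening: 0.0243
gripper_force: 29.7
```

>>> arm_command(steps=[{"translation": [6, -19, 0], "rotation": [0, 0, -1.02], "claw": 10}, {"translation": [11, -38, 0], "rotation": [0, 0, -2.04], "claw": 10}, {"translation": [17, -57, 0], "rotation": [0, 0, -3.06], "claw": 10}, {"translation": [22, -76, 0], "rotation": [0, 0, -4.08], "claw": 10}, {"translation": [28.1, -94.6, 0], "rotation": [0, 0, -5.1], "claw": 10}])

```text
clock: 7.65
tool_pos: [0.5189, 0.044, 0.2085]
orientation: [-180.0, 0.1, 43.0]
force: [-0.1, -0.0, -0.8]
opening: 0.024
gripper_force: 29.7
```

>>> arm_command(steps=[{"translation": [13, -15, 0], "rotation": [0, 0, -1.02], "claw": 10}, {"translation": [26, -29, 0], "rotation": [0, 0, -2.04], "claw": 10}, {"translation": [40, -44, 0], "rotation": [0, 0, -3.06], "claw": 10}, {"translation": [53, -59, 0], "rotation": [0, 0, -4.08], "claw": 10}, {"translation": [66.1, -73.3, 0], "rotation": [0, 0, -5.1], "claw": 10}])

```text
clock: 8.15
tool_pos: [0.5177, 0.1426, 0.2084]
orientation: [-179.9, 0.1, 68.5]
force: [0.8, 0.1, -0.7]
opening: 0.0236
gripper_force: 29.7
```

>>> arm_command(steps=[{"translation": [0, 0, 10], "rotation": [0, 0, 0], "claw": 10}, {"translation": [0, 0, 30], "rotation": [0, 0, 0], "claw": 10}, {"translation": [0, 0, 46], "rotation": [0, 0, 0], "claw": 10}, {"translation": [0, 0, 46], "rotation": [0, 0, 0], "claw": 10}, {"translation": [0, 0, 46], "rotation": [0, 0, 0], "claw": 10}])

```text
clock: 8.65
tool_pos: [0.5181, 0.1415, 0.163]
orientation: [-180.0, 0.1, 68.2]
force: [-1.3, 0.3, 0.4]
opening: 0.0238
gripper_force: 29.7
```

Run:
```python
from h import *
T=pose(); o=ctrl.get_obs(); print(o["tool_pos"],o["orientation"],o["qvel"].round(1),o["force"],o["moment"],o["joint_pos"].round(1))
p,d=ctrl.snapshot("wrist"); np.savez("pics/w5.npz",p=p,d=d,T=T)
t=T[:3,3]+[0,0,-.089]; print("tip",project("wrist",[t],T)[0],"lock",project("wrist",[[.518,.1423,.049]],T)[0])
u0,v0=252,120
cv2.imwrite("pics/w5.png",cv2.resize(p[v0:v0+100,u0:u0+133,::-1],None,fx=6,fy=6,interpolation=cv2.INTER_CUBIC))
```

```text
[0.51807896 0.14150694 0.16301964] [-1.79953757e+02  9.71800300e-02  6.82408309e+01] [-0.  -1.   1.3  0.3 -0.2  0.1] [-1.27149693  0.26148036  0.42028388] [-0.0838183   0.01534412 -0.01010738] [ 36.2  10.7 -21.8   0.  -57.6 122. ]
tip [318.40739526 205.6123726 ] lock [318.06721553 197.72485542]
```

View pics/w5.png

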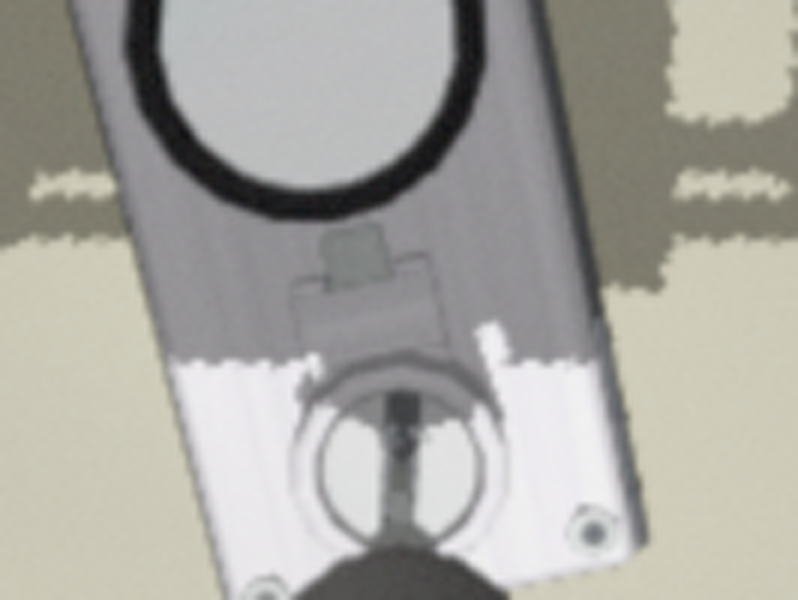

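The lock circle is at crop (400,471). The blade strip sits on its centreline at crop u≈401, and the slot is parallel to it within about 2°. I'll descend gently and watch the force.

>>> arm_command(steps=[{"translation": [0.7, 0, 8], "rotation": [0, 0, 0], "claw": 10}, {"translation": [0.7, 0, 15], "rotation": [0, 0, 0], "claw": 10}, {"translation": [0.7, 0, 20], "rotation": [0, 0, 0], "claw": 10}, {"translation": [0.7, 0, 22], "rotation": [0, 0, 0], "claw": 10}, {"translation": [0.7, 0, 22], "rotation": [0, 0, 0], "claw": 10}])

```text
clock: 9.2
tool_pos: [0.5184, 0.1426, 0.1412]
orientation: [-180.0, 0.0, 68.3]
force: [-0.2, 0.7, -0.3]
opening: 0.0237
gripper_force: 29.7
```

>>> arm_command(steps=[{"translation": [0, 0, 1], "rotation": [0, 0, 0], "claw": 10}, {"translation": [0, 0, 2], "rotation": [0, 0, 0], "claw": 10}, {"translation": [0, 0, 3], "rotation": [0, 0, 0], "claw": 10}, {"translation": [0, 0, 3], "rotation": [0, 0, 0], "claw": 10}, {"translation": [0, 0, 3], "rotation": [0, 0, 0], "claw": 10}])

```text
clock: 9.7
tool_pos: [0.5186, 0.1427, 0.1386]
orientation: [180.0, -0.0, 68.3]
force: [1.5, -0.0, -0.3]
opening: 0.0239
gripper_force: 29.7
```

>>> arm_command(steps=[{"translation": [0, 0, 0.5], "rotation": [0, 0, 0], "claw": 10}, {"translation": [0, 0, 1], "rotation": [0, 0, 0], "claw": 10}, {"translation": [0, 0, 1.5], "rotation": [0, 0, 0], "claw": 10}, {"translation": [0, 0, 1.5], "rotation": [0, 0, 0], "claw": 10}, {"translation": [0, 0, 1.5], "rotation": [0, 0, 0], "claw": 10}])

```text
clock: 10.2
tool_pos: [0.5186, 0.1427, 0.137]
orientation: [-180.0, 0.0, 68.3]
force: [0.1, -0.0, -0.1]
opening: 0.0242
gripper_force: 29.7
```

Tip ≈0.048 with no force so far. I'll keep going in small steps.

>>> arm_command(steps=[{"translation": [0, 0, 0.5], "rotation": [0, 0, 0], "claw": 10}, {"translation": [0, 0, 1], "rotation": [0, 0, 0], "claw": 10}, {"translation": [0, 0, 1.5], "rotation": [0, 0, 0], "claw": 10}, {"translation": [0, 0, 1.5], "rotation": [0, 0, 0], "claw": 10}, {"translation": [0, 0, 1.5], "rotation": [0, 0, 0], "claw": 10}])

```text
clock: 10.7
tool_pos: [0.5186, 0.1427, 0.1355]
orientation: [-180.0, 0.0, 68.3]
force: [-0.1, 0.6, -1.6]
opening: 0.0242
gripper_force: 29.7
```

>>> arm_command(steps=[{"translation": [0, 0, 0.5], "rotation": [0, 0, 0], "claw": 10}, {"translation": [0, 0, 1], "rotation": [0, 0, 0], "claw": 10}, {"translation": [0, 0, 1.5], "rotation": [0, 0, 0], "claw": 10}, {"translation": [0, 0, 2], "rotation": [0, 0, 0], "claw": 10}, {"translation": [0, 0, 2], "rotation": [0, 0, 0], "claw": 10}])

```text
clock: 11.2
tool_pos: [0.5185, 0.1427, 0.1335]
orientation: [-180.0, 0.0, 68.3]
force: [-0.4, -0.1, -1.5]
opening: 0.024
gripper_force: 29.7
```

>>> arm_command(steps=[{"translation": [0, 0, 0.4], "rotation": [0, 0, 0], "claw": 10}, {"translation": [0, 0, 0.8], "rotation": [0, 0, 0], "claw": 10}, {"translation": [0, 0, 1.2], "rotation": [0, 0, 0], "claw": 10}, {"translation": [0, 0, 1.2], "rotation": [0, 0, 0], "claw": 10}, {"translation": [0, 0, 1.2], "rotation": [0, 0, 0], "claw": 10}])

```text
clock: 11.7
tool_pos: [0.5186, 0.1428, 0.1324]
orientation: [180.0, -0.0, 68.3]
force: [0.1, -0.3, -0.4]
opening: 0.0238
gripper_force: 29.7
```

Tip ≈0.0434, in the slot and nearly at the bottom.

>>> arm_command(steps=[{"translation": [0, 0, 0.4], "rotation": [0, 0, 0], "claw": 10}, {"translation": [0, 0, 0.8], "rotation": [0, 0, 0], "claw": 10}, {"translation": [0, 0, 1.2], "rotation": [0, 0, 0], "claw": 10}, {"translation": [0, 0, 1.2], "rotation": [0, 0, 0], "claw": 10}, {"translation": [0, 0, 1.2], "rotation": [0, 0, 0], "claw": 10}])

```text
clock: 12.2
tool_pos: [0.5186, 0.1427, 0.1312]
orientation: [-180.0, 0.0, 68.3]
force: [0.3, -0.9, -0.9]
opening: 0.0241
gripper_force: 29.7
```

>>> arm_command(steps=[{"translation": [0, 0, 0.3], "rotation": [0, 0, 0], "claw": 10}, {"translation": [0, 0, 0.6], "rotation": [0, 0, 0], "claw": 10}, {"translation": [0, 0, 0.6], "rotation": [0, 0, 0], "claw": 10}, {"translation": [0, 0, 0.6], "rotation": [0, 0, 0], "claw": 10}])

```text
clock: 12.6
tool_pos: [0.5186, 0.1428, 0.1306]
orientation: [180.0, -0.0, 68.3]
force: [-0.2, 0.5, -0.0]
opening: 0.0239
gripper_force: 29.7
```

Run:
```python
from h import *
o=ctrl.get_obs(); print(o["force"],o["moment"])
```

```text
[-0.241768    0.52102735 -0.02960171] [-0.0528277   0.10134004 -0.03526577]
```

>>> arm_command(steps=[{"translation": [0, 0, 0.4], "rotation": [0, 0, 0], "claw": 10}, {"translation": [0, 0, 0.8], "rotation": [0, 0, 0], "claw": 10}, {"translation": [0, 0, 0.8], "rotation": [0, 0, 0], "claw": 10}])

```text
clock: 12.9
tool_pos: [0.5187, 0.1428, 0.13]
orientation: [180.0, -0.0, 68.3]
force: [-0.5, -0.2, 3.9]
opening: 0.0243
gripper_force: 29.7
```

>>> arm_command(steps=[{"translation": [0, 0, 0], "rotation": [0, 0, 0], "claw": 10}])

```text
clock: 13.0
tool_pos: [0.5187, 0.1428, 0.13]
orientation: [180.0, -0.0, 68.3]
force: [0.2, 0.1, 3.4]
opening: 0.0234
gripper_force: 29.7
```

>>> arm_command(steps=[{"translation": [0, 0, 0], "rotation": [0, 0, 0], "claw": 10}])

```text
clock: 13.1
tool_pos: [0.5187, 0.1428, 0.13]
orientation: [180.0, -0.0, 68.3]
force: [-1.9, 0.3, 3.7]
opening: 0.0238
gripper_force: 29.7
```

>>> arm_command(steps=[{"translation": [0, 0, 0.3], "rotation": [0, 0, 0], "claw": 10}, {"translation": [0, 0, 0.6], "rotation": [0, 0, 0], "claw": 10}, {"translation": [0, 0, 0.6], "rotation": [0, 0, 0.6], "claw": 10}, {"translation": [0, 0, 0.6], "rotation": [0, 0, 1.2], "claw": 10}, {"translation": [0, 0, 0.6], "rotation": [0, 0, 2], "claw": 10}])

```text
clock: 13.6
tool_pos: [0.5191, 0.1429, 0.1296]
orientation: [180.0, -0.0, 58.2]
force: [-1.9, 0.9, 5.5]
opening: 0.0241
gripper_force: 29.7
```

```bash
python3 -c "
from h import *
o=ctrl.get_obs(); print(o['force'],o['moment'],o['tool_pos'])"
```

```text
[-1.91987468  0.94726187  5.54409565] [ 0.11916141  0.61713985 -0.00821845] [0.51906731 0.14292424 0.12955072]
```

>>> arm_command(steps=[{"translation": [0, 0, 0], "rotation": [0, 0, 0.6], "claw": 10}, {"translation": [0, 0, 0], "rotation": [0, 0, 1.2], "claw": 10}, {"translation": [0, 0, 0], "rotation": [0, 0, 1.8], "claw": 10}, {"translation": [0, 0, 0], "rotation": [0, 0, 2.4], "claw": 10}, {"translation": [0, 0, 0], "rotation": [0, 0, 3], "claw": 10}])

```text
clock: 14.1
tool_pos: [0.5188, 0.1432, 0.1295]
orientation: [-180.0, -0.1, 43.2]
force: [-1.5, 0.6, 4.5]
opening: 0.0238
gripper_force: 29.7
```

```bash
python3 -c "
from h import *
o=ctrl.get_obs(); print(o['force'],o['moment'],o['tool_pos'])"
```

```text
[-1.47421569  0.57556397  4.527401  ] [0.40564025 0.90353986 0.03887127] [0.51883032 0.1431572  0.12948427]
```

>>> arm_command(steps=[{"translation": [0, 0, 0], "rotation": [0, 0, 0.6], "claw": 10}, {"translation": [0, 0, 0], "rotation": [0, 0, 1.2], "claw": 10}, {"translation": [0, 0, 0], "rotation": [0, 0, 1.8], "claw": 10}, {"translation": [0, 0, 0], "rotation": [0, 0, 2.4], "claw": 10}, {"translation": [0, 0, 0], "rotation": [0, 0, 3], "claw": 10}])

```text
clock: 14.6
tool_pos: [0.5189, 0.143, 0.1295]
orientation: [-180.0, -0.1, 28.2]
force: [-1.5, 0.4, 5.7]
opening: 0.0238
gripper_force: 29.7
```

```bash
python3 -c "
from h import *
o=ctrl.get_obs(); print(o['force'],o['moment'],o['tool_pos'])"
```

```text
[-1.50343165  0.36395587  5.74761493] [0.07679738 0.66219135 0.03472931] [0.51892854 0.14303949 0.12952356]
```

>>> arm_command(steps=[{"translation": [0, 0, 0], "rotation": [0, 0, 0.5], "claw": 10}, {"translation": [0, 0, 0], "rotation": [0, 0, 1], "claw": 10}, {"translation": [0, 0, 0], "rotation": [0, 0, 1.5], "claw": 10}, {"translation": [0, 0, 0], "rotation": [0, 0, 2], "claw": 10}, {"translation": [0, 0, 0], "rotation": [0, 0, 2], "claw": 10}])

```text
clock: 15.1
tool_pos: [0.519, 0.1429, 0.1295]
orientation: [-180.0, -0.1, 18.2]
force: [-0.6, -0.2, 5.0]
opening: 0.0242
gripper_force: 29.7
```

```bash
python3 -c "
from h import *
o=ctrl.get_obs(); print(o['force'],o['moment'],o['tool_pos'])"
```

```text
[-0.61119545 -0.2211438   5.04144181] [-0.04184223  0.682268    0.01846334] [0.51895247 0.14294613 0.12952713]
```

>>> arm_command(steps=[{"translation": [0, 0, 0], "rotation": [0, 0, 0.3], "claw": 10}, {"translation": [0, 0, 0], "rotation": [0, 0, 0.6], "claw": 10}, {"translation": [0, 0, 0], "rotation": [0, 0, 0.9], "claw": 10}, {"translation": [0, 0, 0], "rotation": [0, 0, 1.2], "claw": 10}])

```text
clock: 15.5
tool_pos: [0.5189, 0.1429, 0.1295]
orientation: [-180.0, -0.0, 12.2]
force: [-0.5, -0.0, 5.9]
opening: 0.0242
gripper_force: 29.7
```

```bash
cat > r.py <<'E'
from h import *
o=ctrl.get_obs(); print(o['force'].round(2),o['moment'].round(3),o['tool_pos'].round(4),o['orientation'].round(2),o["tau"][5].round(3))
E
python3 r.py
```

```text
[-0.49 -0.05  5.86] [-0.179  0.62   0.03 ] [0.5189 0.1429 0.1295] [-1.800e+02 -4.000e-02  1.224e+01] 0.372
```

>>> arm_command(steps=[{"translation": [0, 0, 0], "rotation": [0, 0, 0.2], "claw": 10}, {"translation": [0, 0, 0], "rotation": [0, 0, 0.4], "claw": 10}, {"translation": [0, 0, 0], "rotation": [0, 0, 0.6], "claw": 10}])

```text
clock: 15.8
tool_pos: [0.5189, 0.1428, 0.1295]
orientation: [-180.0, -0.0, 9.3]
force: [-0.5, -0.1, 4.4]
opening: 0.0241
gripper_force: 29.7
```

```bash
python3 r.py
```

```text
[-0.47 -0.13  4.43] [-0.214  0.538  0.087] [0.5189 0.1428 0.1295] [-1.80e+02 -4.00e-02  9.26e+00] 0.228
```

>>> arm_command(steps=[{"translation": [0, 0, 0], "rotation": [0, 0, 0.2], "claw": 10}])

```text
clock: 15.9
tool_pos: [0.519, 0.1428, 0.1295]
orientation: [-180.0, -0.0, 8.3]
force: [-1.1, -0.8, 5.6]
opening: 0.0238
gripper_force: 29.7
```

```bash
python3 r.py
```

```text
[-1.07 -0.84  5.62] [-0.15   0.606  0.067] [0.519  0.1428 0.1295] [-1.80e+02 -4.00e-02  8.26e+00] 0.228
```

>>> arm_command(steps=[{"translation": [0, 0, 0], "rotation": [0, 0, 0.2], "claw": 10}])

```text
clock: 16.0
tool_pos: [0.5189, 0.1428, 0.1295]
orientation: [180.0, -0.0, 7.3]
force: [-1.2, -0.4, 4.0]
opening: 0.0239
gripper_force: 29.7
```

```bash
python3 r.py
```

```text
[-1.22 -0.43  4.01] [-0.217  0.585  0.062] [0.5189 0.1428 0.1295] [ 1.80e+02 -4.00e-02  7.26e+00] 0.228
```

>>> arm_command(steps=[{"translation": [0, 0, 0], "rotation": [0, 0, 0.2], "claw": 10}])

```text
clock: 16.1
tool_pos: [0.5189, 0.1428, 0.1295]
orientation: [-180.0, -0.0, 6.3]
force: [-0.9, -0.8, 5.4]
opening: 0.024
gripper_force: 29.7
```

```bash
python3 r.py
```

```text
[-0.94 -0.81  5.4 ] [-0.25   0.526  0.05 ] [0.5189 0.1428 0.1295] [-1.80e+02 -4.00e-02  6.26e+00] 0.228
```

>>> arm_command(steps=[{"translation": [0, 0, 0], "rotation": [0, 0, 0.2], "claw": 10}, {"translation": [0, 0, 0], "rotation": [0, 0, 0.4], "claw": 10}])

```text
clock: 16.3
tool_pos: [0.5189, 0.1428, 0.1295]
orientation: [-180.0, -0.0, 4.3]
force: [-0.6, 0.6, 4.6]
opening: 0.024
gripper_force: 29.7
```

```bash
python3 r.py
```

```text
[-0.59  0.61  4.64] [-0.24   0.613  0.036] [0.5189 0.1428 0.1295] [-1.80e+02 -4.00e-02  4.26e+00] 0.228
```

>>> arm_command(steps=[{"translation": [0, 0, 0], "rotation": [0, 0, 0.2], "claw": 10}, {"translation": [0, 0, 0], "rotation": [0, 0, 0.4], "claw": 10}])

```text
clock: 16.5
tool_pos: [0.5189, 0.1427, 0.1295]
orientation: [180.0, -0.0, 2.3]
force: [-0.4, 0.0, 5.8]
opening: 0.0241
gripper_force: 29.7
```

```bash
python3 r.py
```

```text
[-0.38  0.02  5.79] [-0.287  0.569  0.072] [0.5189 0.1427 0.1295] [ 1.80e+02 -4.00e-02  2.26e+00] 0.228
```

>>> arm_command(steps=[{"translation": [0, 0, 0], "rotation": [0, 0, 0.2], "claw": 10}, {"translation": [0, 0, 0], "rotation": [0, 0, 0.4], "claw": 10}, {"translation": [0, 0, 0], "rotation": [0, 0, 0.6], "claw": 10}])

```text
clock: 16.8
tool_pos: [0.5189, 0.1427, 0.1295]
orientation: [180.0, -0.0, -0.7]
force: [-0.9, 0.3, 4.8]
opening: 0.0244
gripper_force: 29.7
```

```bash
python3 r.py
```

```text
[-0.9   0.28  4.82] [-0.387  0.61  -0.004] [0.5189 0.1427 0.1295] [ 1.8e+02 -4.0e-02 -7.4e-01] 0.228
```

>>> arm_command(steps=[{"translation": [0, 0, 0], "rotation": [0, 0, 0.2], "claw": 10}, {"translation": [0, 0, 0], "rotation": [0, 0, 0.4], "claw": 10}])

```text
clock: 17.0
tool_pos: [0.5189, 0.1427, 0.1295]
orientation: [180.0, -0.0, -2.7]
force: [-0.9, -0.7, 5.8]
opening: 0.0239
gripper_force: 29.7
```

```bash
python3 r.py
```

```text
[-0.88 -0.65  5.85] [-0.469  0.544  0.102] [0.5189 0.1427 0.1295] [ 1.80e+02 -4.00e-02 -2.74e+00] 0.228
```

>>> arm_command(steps=[{"translation": [0, 0, 0], "rotation": [0, 0, 0.2], "claw": 10}, {"translation": [0, 0, 0], "rotation": [0, 0, 0.4], "claw": 10}])

```text
clock: 17.2
tool_pos: [0.5189, 0.1427, 0.1295]
orientation: [180.0, -0.0, -4.7]
force: [-0.7, -0.4, 4.7]
opening: 0.0238
gripper_force: 29.7
```

```bash
python3 r.py
```

```text
[-0.74 -0.45  4.73] [-0.383  0.563  0.009] [0.5189 0.1427 0.1295] [ 1.7999e+02 -4.0000e-02 -4.7400e+00] 0.228
```

>>> arm_command(steps=[{"translation": [0, 0, 0], "rotation": [0, 0, 0.2], "claw": 10}, {"translation": [0, 0, 0], "rotation": [0, 0, 0.4], "claw": 10}])

```text
clock: 17.4
tool_pos: [0.5189, 0.1427, 0.1295]
orientation: [180.0, -0.0, -6.7]
force: [-0.8, -0.5, 5.7]
opening: 0.0243
gripper_force: 29.7
```

```bash
python3 r.py
```

```text
[-0.75 -0.51  5.73] [-0.462  0.488  0.05 ] [0.5189 0.1427 0.1295] [ 1.80e+02 -4.00e-02 -6.73e+00] 0.228
```

>>> arm_command(steps=[{"translation": [0, 0, 0], "rotation": [0, 0, 0.2], "claw": 10}, {"translation": [0, 0, 0], "rotation": [0, 0, 0.4], "claw": 10}])

```text
clock: 17.6
tool_pos: [0.5189, 0.1427, 0.1295]
orientation: [180.0, -0.0, -8.7]
force: [-0.7, -1.5, 5.2]
opening: 0.0239
gripper_force: 29.7
```

```bash
python3 r.py
```

```text
[-0.75 -1.53  5.16] [-0.467  0.588  0.099] [0.5189 0.1427 0.1295] [ 1.80e+02 -4.00e-02 -8.74e+00] 0.227
```

>>> arm_command(steps=[{"translation": [0, 0, 0], "rotation": [0, 0, 0.2], "claw": 10}, {"translation": [0, 0, 0], "rotation": [0, 0, 0.4], "claw": 10}])

```text
clock: 17.8
tool_pos: [0.5189, 0.1426, 0.1295]
orientation: [180.0, -0.0, -10.7]
force: [-1.6, -0.6, 5.7]
opening: 0.0239
gripper_force: 29.7
```

```bash
python3 r.py
```

```text
[-1.62 -0.56  5.75] [-0.469  0.531  0.092] [0.5189 0.1426 0.1295] [ 1.800e+02 -3.000e-02 -1.074e+01] 0.228
```

>>> arm_command(steps=[{"translation": [0, 0, 0], "rotation": [0, 0, 0.2], "claw": 10}, {"translation": [0, 0, 0], "rotation": [0, 0, 0.4], "claw": 10}])

```text
clock: 18.0
tool_pos: [0.5189, 0.1426, 0.1295]
orientation: [180.0, -0.0, -12.7]
force: [-0.3, -1.1, 5.7]
opening: 0.0242
gripper_force: 29.7
```

```bash
python3 r.py
```

```text
[-0.25 -1.06  5.75] [-0.545  0.551  0.072] [0.5189 0.1426 0.1295] [ 1.7999e+02 -3.0000e-02 -1.2730e+01] 0.227
```

>>> arm_command(steps=[{"translation": [0, 0, 0], "rotation": [0, 0, 0.2], "claw": 10}, {"translation": [0, 0, 0], "rotation": [0, 0, 0.4], "claw": 10}])

```text
clock: 18.2
tool_pos: [0.5189, 0.1426, 0.1295]
orientation: [180.0, -0.0, -14.7]
force: [-0.1, -0.2, 6.2]
opening: 0.024
gripper_force: 29.7
```

```bash
python3 r.py
```

```text
[-0.14 -0.25  6.23] [-0.534  0.557  0.066] [0.5189 0.1426 0.1295] [ 1.7999e+02 -3.0000e-02 -1.4740e+01] 0.227
```

>>> arm_command(steps=[{"translation": [0, 0, 0], "rotation": [0, 0, 0.2], "claw": 10}, {"translation": [0, 0, 0], "rotation": [0, 0, 0.4], "claw": 10}])

```text
clock: 18.4
tool_pos: [0.5189, 0.1426, 0.1295]
orientation: [180.0, -0.0, -16.7]
force: [-1.1, -1.0, 6.0]
opening: 0.0243
gripper_force: 29.7
```

```bash
python3 r.py
```

```text
[-1.15 -1.03  6.04] [-0.522  0.555  0.011] [0.5189 0.1426 0.1295] [ 1.7999e+02 -3.0000e-02 -1.6740e+01] 0.227
```

>>> arm_command(steps=[{"translation": [0, 0, 0], "rotation": [0, 0, 0.2], "claw": 10}, {"translation": [0, 0, 0], "rotation": [0, 0, 0.4], "claw": 10}])

```text
clock: 18.6
tool_pos: [0.5189, 0.1426, 0.1295]
orientation: [180.0, -0.0, -18.7]
force: [-0.9, -0.7, 6.6]
opening: 0.0239
gripper_force: 29.7
```

```bash
python3 r.py
```

```text
[-0.92 -0.74  6.57] [-0.595  0.563  0.066] [0.5189 0.1426 0.1295] [ 1.7999e+02 -3.0000e-02 -1.8740e+01] 0.227
```

>>> arm_command(steps=[{"translation": [0, 0, 0], "rotation": [0, 0, 0.2], "claw": 10}, {"translation": [0, 0, 0], "rotation": [0, 0, 0.4], "claw": 10}])

```text
clock: 18.8
tool_pos: [0.5188, 0.1426, 0.1295]
orientation: [180.0, -0.0, -20.7]
force: [-0.9, -2.3, 4.9]
opening: 0.0241
gripper_force: 29.7
```

```bash
python3 r.py
```

```text
[-0.89 -2.35  4.94] [-0.629  0.549  0.07 ] [0.5188 0.1426 0.1295] [ 1.7999e+02 -3.0000e-02 -2.0740e+01] 0.227
```

>>> arm_command(steps=[{"translation": [0, 0, 0], "rotation": [0, 0, 0.2], "claw": 10}, {"translation": [0, 0, 0], "rotation": [0, 0, 0.4], "claw": 10}])

```text
clock: 19.0
tool_pos: [0.5188, 0.1425, 0.1295]
orientation: [180.0, -0.0, -22.7]
force: [-1.7, -1.4, 5.2]
opening: 0.024
gripper_force: 29.7
```

```bash
python3 r.py
```

```text
[-1.66 -1.36  5.18] [-0.638  0.578  0.04 ] [0.5188 0.1425 0.1295] [ 1.7999e+02 -3.0000e-02 -2.2740e+01] 0.227
```

>>> arm_command(steps=[{"translation": [0, 0, 0], "rotation": [0, 0, 0.2], "claw": 10}, {"translation": [0, 0, 0], "rotation": [0, 0, 0.4], "claw": 10}])

```text
clock: 19.2
tool_pos: [0.5188, 0.1425, 0.1295]
orientation: [180.0, -0.0, -24.7]
force: [-1.0, -0.7, 5.0]
opening: 0.0238
gripper_force: 29.8
```

```bash
python3 r.py
```

```text
[-0.98 -0.73  4.98] [-0.613  0.589  0.113] [0.5188 0.1425 0.1295] [ 1.7999e+02 -3.0000e-02 -2.4740e+01] 0.177
```

The joint-6 torque has changed for the first time (0.227 → 0.177). From here I'll go 1° at a time.

>>> arm_command(steps=[{"translation": [0, 0, 0], "rotation": [0, 0, 0.2], "claw": 10}])

```text
clock: 19.3
tool_pos: [0.5188, 0.1425, 0.1295]
orientation: [180.0, -0.0, -25.7]
force: [-0.9, -1.5, 6.7]
opening: 0.0245
gripper_force: 29.8
```

```bash
python3 r.py
```

```text
[-0.87 -1.51  6.72] [-0.617  0.568  0.154] [0.5188 0.1425 0.1295] [ 1.7999e+02 -3.0000e-02 -2.5730e+01] 0.13
```

>>> arm_command(steps=[{"translation": [0, 0, 0], "rotation": [0, 0, 0.05], "claw": 10}, {"translation": [0, 0, 0], "rotation": [0, 0, 0.05], "claw": 10}, {"translation": [0, 0, 0], "rotation": [0, 0, 0.05], "claw": 10}])

```text
clock: 19.6
tool_pos: [0.5188, 0.1425, 0.1295]
orientation: [180.0, -0.0, -25.9]
force: [-0.2, -2.1, 5.7]
opening: 0.0239
gripper_force: 29.8
```

```bash
python3 r.py
```

```text
[-0.2  -2.11  5.7 ] [-0.627  0.56   0.149] [0.5188 0.1425 0.1295] [ 1.7999e+02 -3.0000e-02 -2.5940e+01] -0.163
```

>>> arm_command(steps=[{"translation": [0, 0, 0], "rotation": [0, 0, -0.4], "claw": 10}, {"translation": [0, 0, 0], "rotation": [0, 0, -1], "claw": 10}, {"translation": [0, 0, -2], "rotation": [0, 0, -1.4], "claw": 10}, {"translation": [0, 0, -6], "rotation": [0, 0, -1.4], "claw": 10}, {"translation": [0, 0, -14], "rotation": [0, 0, -1.4], "claw": 10}])

```text
clock: 20.1
tool_pos: [0.518, 0.1425, 0.1426]
orientation: [179.9, 0.1, -19.0]
force: [0.1, 0.4, -0.6]
opening: 0.024
gripper_force: 29.7
```

>>> arm_command(steps=[{"translation": [0, 0, -12], "rotation": [0, 0, 0], "claw": 10}, {"translation": [0, 0, -26], "rotation": [0, 0, 0], "claw": 10}, {"translation": [0, 0, -26], "rotation": [0, 0, 0], "claw": 10}, {"translation": [0, 0, -26], "rotation": [0, 0, 0], "claw": 10}])

```text
clock: 20.5
tool_pos: [0.5187, 0.1429, 0.1696]
orientation: [-179.9, -0.0, -19.0]
force: [-0.6, -0.7, -1.3]
opening: 0.0241
gripper_force: 29.7
```

```bash
python3 r.py
python3 - <<'E'
from h import *
T=pose(); p,d=ctrl.snapshot("wrist"); np.savez("pics/w6.npz",p=p,d=d,T=T)
t=T[:3,3]+[0,0,-.089]; print("tip",project("wrist",[t],T)[0],"lock",project("wrist",[[.518,.1423,.049]],T)[0])
u0,v0=252,120
cv2.imwrite("pics/w6.png",cv2.resize(p[v0:v0+100,u0:u0+133,::-1],None,fx=6,fy=6,interpolation=cv2.INTER_CUBIC))
E
```

```text
[-0.61 -0.7  -1.34] [-0.041  0.14   0.027] [0.5187 0.1429 0.1696] [-1.7994e+02 -3.0000e-02 -1.8990e+01] -0.005
tip [318.34274974 206.63537156] lock [319.27867142 198.21234625]
```

View pics/w6.png

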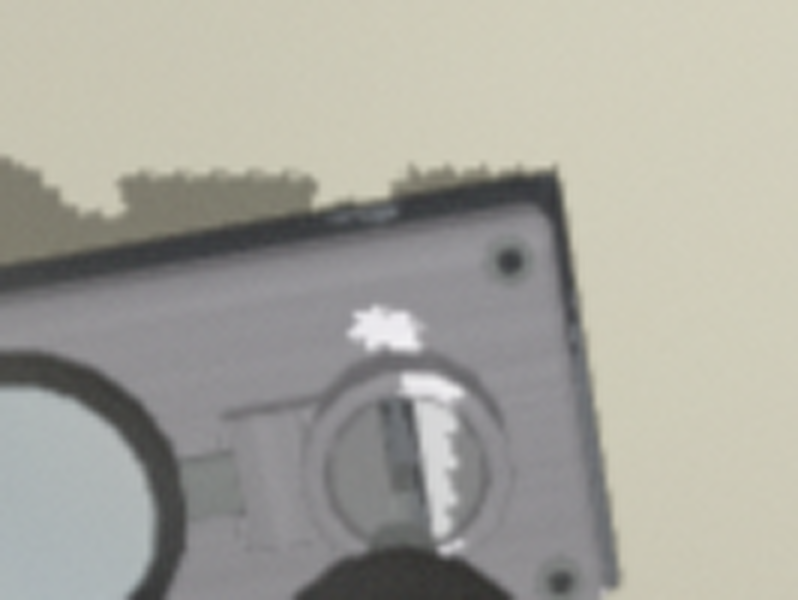

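The slot now lies at about yaw -12°, roughly 93° (1.62 rad) clockwise of the mount's y axis. The pad bar reaches the cell ring at crop (185,480), so the screw is at its stop. I'll take the driver back.

>>> arm_command(steps=[{"translation": [0, 0, -40], "rotation": [0, 0, 0], "claw": 10}, {"translation": [15, 42, -40], "rotation": [0, 0, -0.4], "claw": 10}, {"translation": [31, 85, -40], "rotation": [0, 0, -0.8], "claw": 10}, {"translation": [46, 129, -40], "rotation": [0, 0, -1.2], "claw": 10}, {"translation": [61, 172, -40], "rotation": [0, 0, -2.16], "claw": 10}])

```text
clock: 21.05
tool_pos: [0.5197, -0.0413, 0.2086]
orientation: [180.0, 0.0, -8.0]
force: [1.8, 0.1, -1.1]
opening: 0.0237
gripper_force: 29.7
```

```bash
python3 r.py; python3 -c "
from h import *
go(.522,-.154,.2096,-8.2)"
```

```text
[ 1.76  0.06 -1.08] [-0.051 -0.021  0.   ] [ 0.5197 -0.0413  0.2086] [ 1.7999e+02  5.0000e-02 -8.0400e+00] -3.504
move [ 18.1 111.3  -1. ] rot [0.   0.01 0.03] rows 2.3
```

>>> arm_command(steps=[{"translation": [7, 40, 0], "rotation": [0, 0, 0], "claw": 10}, {"translation": [13, 80, 0], "rotation": [0, 0, 0], "claw": 10}, {"translation": [18, 111, 0], "rotation": [0, 0, 0], "claw": 10}, {"translation": [18, 111, 0], "rotation": [0, 0, 0], "claw": 10}, {"translation": [18, 111, 0], "rotation": [0, 0, 0], "claw": 10}])

```text
clock: 21.55
tool_pos: [0.5218, -0.1528, 0.2082]
orientation: [180.0, 0.1, -8.3]
force: [0.1, -0.2, -1.9]
opening: 0.0241
gripper_force: 29.7
```

>>> arm_command(steps=[{"translation": [0, 0, 0], "rotation": [0, 0, 0], "claw": 10}, {"translation": [0, 0, 0], "rotation": [0, 0, 0], "claw": 10}])

```text
clock: 21.75
tool_pos: [0.5225, -0.1512, 0.209]
orientation: [-180.0, 0.0, -8.1]
force: [-0.9, -0.6, -0.0]
opening: 0.0239
gripper_force: 29.7
```

```bash
python3 r.py
python3 - <<'E'
from h import *
T=pose(); p,d=ctrl.snapshot("wrist"); C=cloud("wrist",d,T).reshape(-1,3)
c=C[(C[:,2]>.064)&(C[:,2]<.075)&(abs(C[:,0]-.523)<.05)&(abs(C[:,1]+.153)<.05)]; print(cv2.minAreaRect((c[:,:2]*1000).astype(np.float32)))
u0,v0=252,136; cv2.imwrite("pics/w7.png",cv2.resize(p[v0:v0+100,u0:u0+133,::-1],None,fx=6,fy=6,interpolation=cv2.INTER_CUBIC))
go(.522,-.154,.2096,-8.2)
E
```

```text
[-0.9  -0.57 -0.  ] [-0.002  0.193  0.026] [ 0.5225 -0.1512  0.209 ] [-1.80e+02  1.00e-02 -8.09e+00] -0.008
((521.6760864257812, -154.05465698242188), (64.69451904296875, 63.996219635009766), 1.031234860420227)
move [-0.1  2.8 -0.5] rot [-0.    0.    0.02] rows 0.1
```

View pics/w7.png

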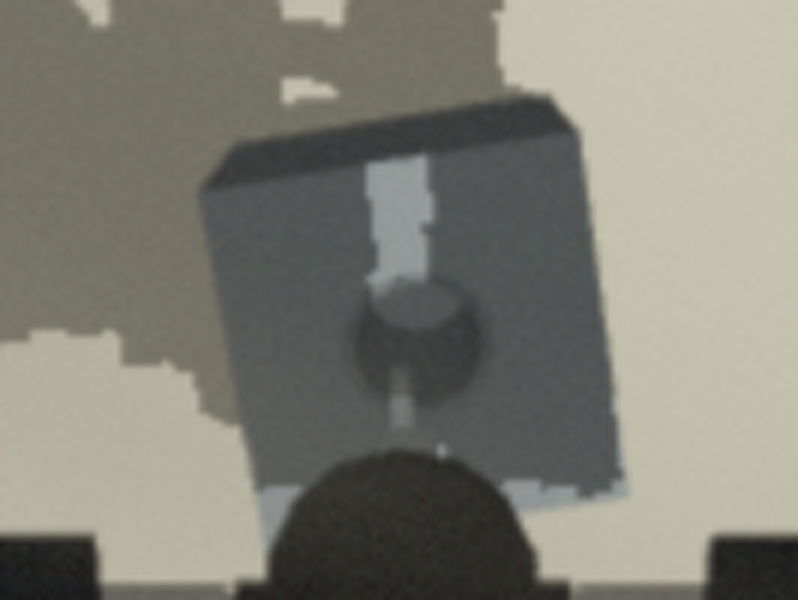

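The blade strip is at crop (401,398) and the hole at crop (418,340), so a 2.8 mm shift in tool y centres it. Then I'll lower it in.

>>> arm_command(steps=[{"translation": [0, 2.7, 0], "rotation": [0, 0, 0], "claw": 10}, {"translation": [0, 2.7, 0], "rotation": [0, 0, 0], "claw": 10}, {"translation": [0, 2.7, 10], "rotation": [0, 0, 0], "claw": 10}, {"translation": [0, 2.7, 25], "rotation": [0, 0, 0], "claw": 10}, {"translation": [0, 2.7, 35], "rotation": [0, 0, 0], "claw": 10}])

```text
clock: 22.3
tool_pos: [0.5214, -0.1547, 0.1726]
orientation: [-180.0, 0.1, -8.2]
force: [-1.4, 0.2, -1.4]
opening: 0.0237
gripper_force: 29.7
```

>>> arm_command(steps=[{"translation": [0, 0, 5], "rotation": [0, 0, 0], "claw": 10}, {"translation": [0, 0, 12], "rotation": [0, 0, 0], "claw": 10}, {"translation": [0, 0, 18], "rotation": [0, 0, 0], "claw": 10}, {"translation": [0, 0, 20], "rotation": [0, 0, 0], "claw": 10}, {"translation": [0, 0, 20], "rotation": [0, 0, 0], "claw": 10}])

```text
clock: 22.8
tool_pos: [0.522, -0.1549, 0.154]
orientation: [180.0, 0.0, -8.2]
force: [-0.1, -0.5, -0.3]
opening: 0.0239
gripper_force: 29.7
```

>>> arm_command(steps=[{"translation": [0, -0.9, 8], "rotation": [0, 0, 0], "claw": 10}, {"translation": [0, -0.9, 20], "rotation": [0, 0, 0], "claw": 10}, {"translation": [0, -0.9, 32], "rotation": [0, 0, 0], "claw": 10}, {"translation": [0, -0.9, 42], "rotation": [0, 0, 0], "claw": 10}, {"translation": [0, -0.9, 48], "rotation": [0, 0, 0], "claw": 10}])

```text
clock: 23.3
tool_pos: [0.5215, -0.1539, 0.1046]
orientation: [180.0, 0.1, -8.2]
force: [0.1, 0.6, -2.0]
opening: 0.024
gripper_force: 29.7
```

>>> arm_command(steps=[{"translation": [0, 0, 2], "rotation": [0, 0, 0], "claw": 10}, {"translation": [0, 0, 3.5], "rotation": [0, 0, 0], "claw": 10}, {"translation": [0, 0, 5], "rotation": [0, 0, 0], "claw": 10}, {"translation": [0, 0, 5], "rotation": [0, 0, 0], "claw": 10}, {"translation": [0, 0, 5], "rotation": [0, 0, 0], "claw": 10}])

```text
clock: 23.8
tool_pos: [0.5224, -0.154, 0.1015]
orientation: [-180.0, -0.0, -8.2]
force: [0.5, 0.7, -0.1]
opening: 0.024
gripper_force: 29.7
```

>>> arm_command(steps=[{"translation": [0, 0, 1], "rotation": [0, 0, 0], "claw": 10}, {"translation": [0, 0, 2], "rotation": [0, 0, 0], "claw": 10}, {"translation": [0, 0, 2], "rotation": [0, 0, 0], "claw": 10}])

```text
clock: 24.1
tool_pos: [0.5221, -0.1539, 0.0991]
orientation: [180.0, 0.0, -8.2]
force: [0.0, -0.4, -1.8]
opening: 0.0241
gripper_force: 29.7
```

>>> arm_command(steps=[{"translation": [0, 0, 0.5], "rotation": [0, 0, 0], "claw": 10}, {"translation": [0, 0, 0.5], "rotation": [0, 0, 0], "claw": 10}, {"translation": [0, 0, 0.5], "rotation": [0, 0, 0], "claw": 10}])

```text
clock: 24.4
tool_pos: [0.5222, -0.1539, 0.0986]
orientation: [-180.0, 0.0, -8.2]
force: [-0.1, 1.3, -1.1]
opening: 0.0239
gripper_force: 29.7
```

>>> arm_command(steps=[{"translation": [0, 0, 0.4], "rotation": [0, 0, 0], "claw": 10}, {"translation": [0, 0, 0.4], "rotation": [0, 0, 0], "claw": 10}, {"translation": [0, 0, 0.4], "rotation": [0, 0, 0], "claw": 10}])

```text
clock: 24.7
tool_pos: [0.5222, -0.154, 0.0986]
orientation: [180.0, -0.0, -8.2]
force: [-1.3, 0.2, 3.6]
opening: 0.0238
gripper_force: 29.7
```

>>> arm_command(steps=[{"translation": [0, 0, 0], "rotation": [0, 0, 0], "claw": 30}, {"translation": [0, 0, 0], "rotation": [0, 0, 0], "claw": 40}, {"translation": [0, 0, 0], "rotation": [0, 0, 0], "claw": 60}, {"translation": [0, 0, 0], "rotation": [0, 0, 0], "claw": 80}, {"translation": [0, 0, 0], "rotation": [0, 0, 0], "claw": 87}])

```text
clock: 25.2
tool_pos: [0.5222, -0.154, 0.0982]
orientation: [180.0, 0.0, -8.2]
force: [0.6, -0.8, 1.4]
opening: 0.0566
gripper_force: 0.0
```

>>> arm_command(steps=[{"translation": [0, 0, 0], "rotation": [0, 0, 0], "claw": 87}, {"translation": [0, 0, 0], "rotation": [0, 0, 0], "claw": 87}, {"translation": [0, 0, 0], "rotation": [0, 0, 0], "claw": 87}, {"translation": [0, 0, 0], "rotation": [0, 0, 0], "claw": 87}])

```text
clock: 25.6
tool_pos: [0.5222, -0.154, 0.0983]
orientation: [180.0, 0.0, -8.2]
force: [0.0, -0.6, 0.3]
opening: 0.0855
gripper_force: 0.0
```

The driver touched down with light force and is released. I'll rise straight up and check everything.

>>> arm_command(steps=[{"translation": [0, 0, -20], "rotation": [0, 0, 0], "claw": 87}, {"translation": [0, 0, -50], "rotation": [0, 0, 0], "claw": 87}, {"translation": [0, 0, -85], "rotation": [0, 0, 0], "claw": 87}, {"translation": [0, 0, -115], "rotation": [0, 0, 0], "claw": 87}, {"translation": [0, 0, -127], "rotation": [0, 0, 0], "claw": 87}])

```text
clock: 26.1
tool_pos: [0.5235, -0.1542, 0.2286]
orientation: [-180.0, -0.3, -8.1]
force: [0.6, -0.8, -0.3]
opening: 0.0871
gripper_force: 0.0
```

>>> arm_command(steps=[{"translation": [0, 0, 0], "rotation": [0, 0, 0], "claw": 87}, {"translation": [0, 0, 0], "rotation": [0, 0, 0], "claw": 87}, {"translation": [0, 0, 0], "rotation": [0, 0, 0], "claw": 87}])

```text
clock: 26.4
tool_pos: [0.5213, -0.1538, 0.2237]
orientation: [180.0, 0.1, -8.2]
force: [0.1, -0.2, -0.1]
opening: 0.0871
gripper_force: 0.0
```

```bash
python3 r.py
python3 - <<'E'
from h import *
T=pose(); p,d=ctrl.snapshot("wrist"); C=cloud("wrist",d,T).reshape(-1,3)
for zl,zh in((.15,.165),(.064,.075)):
    c=C[(C[:,2]>zl)&(C[:,2]<zh)&(abs(C[:,0]-.523)<.05)&(abs(C[:,1]+.153)<.05)]; print(cv2.minAreaRect((c[:,:2]*1000).astype(np.float32)),np.median(c[:,2]))
p,d=ctrl.snapshot("top"); C=cloud("top",d)
for n,a in dict(bottle=(365,392,145,175,.02,.12),dish=(350,390,217,256,.008,.03)).items():
    c=C[a[2]:a[3],a[0]:a[1]].reshape(-1,3); c=c[(c[:,2]>a[4])&(c[:,2]<a[5])]; print(n,c.mean(0).round(4))
E
```

```text
[ 0.12 -0.18 -0.11] [-0.128  0.114  0.005] [ 0.5213 -0.1538  0.2237] [ 1.7999e+02  1.5000e-01 -8.1700e+00] 0.0
((522.6929321289062, -154.39964294433594), (23.237756729125977, 23.03511619567871), 81.33162689208984) 0.1582897140523757
((521.7681884765625, -154.00759887695312), (64.5606460571289, 64.03002166748047), 1.0060254335403442) 0.07023474906163643
bottle [0.5903 0.0019 0.0643]
dish [0.3954 0.022  0.0148]
```

```bash
python3 -c "
from h import *
print(ctrl.close_job())"
```

```text
the job is handed in; nothing more can be done
None
```

I turned the lock screw clockwise until I felt its stop, put the driver back upright in its stand and released it, left the bottle and dish unmoved, and handed the job in at about 26.5 s; no verdict was returned.

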